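# Pack the fitting kit into its fitted trays

## Robot

A 6-joint arm with a two-finger parallel gripper is mounted at the origin on a cart in front of the work surface, level with it; the furniture and walls round the work are solid. World frame = base frame: x ahead of the robot, y to its left, z up, the work surface at z = 0. Lengths are in mm, angles in rad, forces in N, time in s.
With the tool pointing down it reaches from about 350 to 975 mm from the base axis. Payload 7.1 kg.
Tool frame: the origin (TCP) lies at the very end of the fingers, on their centre line; the grasp point (between the pads) lies 19 mm behind it; y points along the fingers, x is the direction in which the jaws open and shut, and the axes are right-handed (so a half turn about y gives the same grasp; the last joint's range is limited). The gripper opens to 88 mm and grips with 3 to 60 N. Pads are 20 mm wide; open, the fingers measure 115 mm over their backs; the gripper's body (75 mm by 178 mm) begins 61 mm behind the grasp point.
Start: joints at [1.256, 0.423, 1.63, -0, 1.089, -0.019], TCP at [182.159, 597.849, 222.675] pointing down, gripper open.
Joint ranges: [-3, 3], [-0.9, 2.11], [0.09, 2.58], [-1.31, 4.45], [0.11, 2.69], [-2.54, 2.54]. Speed limits (rad/s): [2.39, 2.39, 3.01, 3.14, 3.14, 3.14].

## Interface

Orientations are given as a rotation vector (axis times angle).
In Python, from workcell import ctrl gives the robot as it stands. The module is installed in compiled form; this text tells all that it offers.
- The arm moves only by the tool jog_arm, never from a script. Its argument "steps" is a list of rows, each an object with "turn": the turn, a rotation vector about the world's x, y, z scaled (see below), a list of three; "dp": the shift along the world's x, y, z scaled (see below), a list of three; "claw": the opening, from 0 (shut) to 1 (fully open). In form: [{"turn": [wx, wy, wz], "dp": [x, y, z], "claw": claw}, ...]. A call has 1 to 12 rows; each row is the pose to reach, as a shift and turn from the pose measured when the call began, turning the shorter way round; what a row does not reach only later rows make up. The controller multiplies each number of a shift by 80 mm and each number of a turn by pi rad. A row lasts 1/12 s, in which the tool goes at most 41.7 mm and 7.16 degrees, less where a joint would pass 70% of its speed; a pose out of reach is approached as far as the arm can. A call with a number of a shift or a turn outside -1 to 1 is refused whole. A call with a gripper value outside its range is refused whole. The fingers move at their own pace and stop on an object; the grip force is fixed at half the most. Time passes only in rows, so rows that repeat a pose let the fingers close. It gives the time, the measured TCP pose, the force and the opening at its end, in the units of the state.
- ctrl.get_obs(): the state, without advancing time (a new reading comes with each control period).
- ctrl.get_image(name): name is "side" or "top"; returns a dict with "img" (480x640x3 uint8, red, green, blue), "range_z" (480x640 float32, mm along the optical axis (not along the pixel's ray), 0 where there is no reading), "fovy" (degrees; the focal length in pixels is half the picture's height over the tangent of half this angle, whatever the lens; pixels are square), "cx", "cy" (the principal point, pixels), "camera_from_world" (4x4, takes a point from world to camera coordinates). Camera axes: x right, y down, z forward; pixel columns grow to the right and rows downward; lengths in mm; the calibration is good to about 2 mm. A picture is of the moment at which its call begins.
- ctrl.close_job(): hands the job in, once; it reports no verdict.
The state is a dict: "t": time; "qpos": joint angles; "qvel": joint speeds; "joint_torque": joint torques, N m; "ee_pos": TCP position; "orientation": TCP orientation; "ft_force": force on the tool from outside, world axes, zero at the start; "moment": the same for the moment, N m; "width": finger opening in mm.
Only numpy, scipy, OpenCV 4.12 (cv2) and the standard library are available. Lean on these libraries where they do the work, as an engineer would, in place of code of your own. Each camera call takes 0.05 s, during which the arm holds its last target.

## Task

Pack the fitting kit: put the block plane, the sanding block, the tape measure and the jar of screws each into the wooden tray made to its outline, centred, upright and lying flat on the cork inside the rim, its length along the tray's. Set each one down, do not drop it.

Things in the scene. Friction and masses are not known exactly. Their poses are not given: they have to be found in the camera images.
- block_plane: Metal block plane, wooden front knob at own -y; sole down: 160 mm long (own y), 48 mm wide, 49 mm high, about 0.75 kg. Origin: centre of its underside, z up. Upright sides 44 mm apart, 5 to 30 mm above the sole and 65 mm to either end of the middle: grip these across own x. Belongs in plane_tray, either way round.
- sanding_block: Plain rectangular wooden sanding block, darker abrasive lower half: 110 mm long (own y), 62 mm wide (own x, the grasp), 35 mm high, about 0.12 kg. Origin: centre of its underside, z up. Belongs in block_tray, either way round.
- tape_measure: Pocket tape measure standing on its flat base, black and yellow case: 86 mm long with its hook (own y), 36 mm thick (own x, the grasp), 70 mm high, about 0.24 kg. Origin: centre of the underside of the whole; the case spans own y -28 to +42 mm, the hook is at -y; z up. Belongs in tape_tray, either way round.
- screw_jar: Round clear jar of screws with a red lid: 64 mm diameter, 86 mm high (lid from 74 mm up, 63 mm diameter), about 0.28 kg. Origin: centre of its underside, z up. Gripped across the body from above. Belongs in jar_tray at any yaw.
- plane_tray: Low wooden tray, fixed: ply base, pale hardwood rim, top 20 mm above the bench, cork floor at 9 mm. Origin: centre of its underside, below the pocket's centre; own y along its length, z up. The longest: outside 194 x 82 mm, pocket 176 x 64 mm, 56 mm finger gap in the middle of each long rim, narrow slot across the cork.
- block_tray: Low wooden tray, fixed: ply base, pale hardwood rim, top 20 mm above the bench, cork floor at 9 mm. Origin: centre of its underside, below the pocket's centre; own y along its length, z up. The broad oblong: outside 144 x 98 mm, pocket 126 x 80 mm, 52 mm finger gap in the middle of each long rim.
- tape_tray: Low wooden tray, fixed: ply base, pale hardwood rim, top 20 mm above the bench, cork floor at 9 mm. Origin: centre of its underside, below the pocket's centre; own y along its length, z up. The smallest oblong: outside 116 x 72 mm, pocket 98 x 54 mm, 46 mm finger gap in the middle of each long rim.
- jar_tray: Low wooden tray, fixed: ply base, pale hardwood rim, top 20 mm above the bench, cork floor at 9 mm. Origin: centre of its underside, below the pocket's centre; own y along its length, z up. The square one: outside 100 x 100 mm, round pocket 80 mm in diameter, no gaps.

How it is judged (in metres and radians):
At the end, for the whole second after the job is handed in: Each thing rests on the cork of its own tray: within 12 mm of the tray's centre, underside at most 13 mm above the bench, upright within 0.08 rad, lengthwise with the tray within 0.2 rad either way round (jar: any yaw), at rest (horizontal distance between block_plane and plane_tray below 0.012 m and z of block_plane in the frame of plane_tray below 0.013 m and angle between each of block_plane, sanding_block, tape_measure, screw_jar's own z axis and vertical below 0.08 rad and angle between the y axis of block_plane and the y axis of plane_tray, either way round below 0.2 rad and linear speed of each of block_plane, sanding_block, tape_measure, screw_jar below 0.01 m/s and angular speed of each of block_plane, sanding_block, tape_measure, screw_jar below 0.3 rad/s and horizontal distance between sanding_block and block_tray below 0.012 m and z of sanding_block in the frame of block_tray below 0.013 m and angle between the y axis of sanding_block and the y axis of block_tray, either way round below 0.2 rad and horizontal distance between tape_measure and tape_tray below 0.012 m and z of tape_measure in the frame of tape_tray below 0.013 m and angle between the y axis of tape_measure and the y axis of tape_tray, either way round below 0.2 rad and horizontal distance between screw_jar and jar_tray below 0.012 m and z of screw_jar in the frame of jar_tray below 0.013 m); the robot touches nothing.
It fails at once if the block plane is dropped into its tray (falling or striking at over 0.7 m/s) (horizontal distance between block_plane and plane_tray below 0.06 m and z of block_plane in the frame of plane_tray below 0.06 m and linear speed of block_plane above 0.7 m/s).
It fails at once if the sanding block is dropped into its tray (falling or striking at over 0.7 m/s) (horizontal distance between sanding_block and block_tray below 0.06 m and z of sanding_block in the frame of block_tray below 0.06 m and linear speed of sanding_block above 0.7 m/s).
It fails at once if the tape measure is dropped into its tray (falling or striking at over 0.7 m/s) (horizontal distance between tape_measure and tape_tray below 0.06 m and z of tape_measure in the frame of tape_tray below 0.06 m and linear speed of tape_measure above 0.7 m/s).
It fails at once if the screw jar is dropped into its tray (falling or striking at over 0.7 m/s) (horizontal distance between screw_jar and jar_tray below 0.06 m and z of screw_jar in the frame of jar_tray below 0.06 m and linear speed of screw_jar above 0.7 m/s).
It also fails if it takes over 99 s, if anything falls off the work surface, if the arm or the gripper's body presses on something with over 40 N, if the wrist force passes 120 N, or if a joint passes its speed limit or range.

## Working session

There is one attempt and no reset: what is moved stays moved. The work goes in short steps, Python scripts to look and compute and a tool call to move; the robot and the scene stay as the last step left them, time stands still between calls to the robot, and variables do not carry over. Pictures are saved under pics/ and viewed, and the job is handed in when it is done.

Besides the shell and the picture viewer there is one more tool, called after "Call:" by a JSON object that holds its "method" and its "body". jog_arm: Moves the arm, as the interface text tells. Its arguments: {"type":"object","properties":{"steps":{"type":"array","items":{"type":"object","properties":{"turn":{"type":"array","items":{"type":"number"}},"dp":{"type":"array","items":{"type":"number"}},"claw":{"type":"number"}}}}},"required":["steps"]}

```bash
mkdir -p pics
cat > h.py <<'E'
import numpy as np, cv2
from workcell import ctrl
def grab(n,tag):
    d=ctrl.get_image(n); cv2.imwrite(f'pics/{tag}.png',d['img'][:,:,::-1]); np.savez(f'pics/{tag}.npz',**d); return d
def cloud(d):
    z=d['range_z'].astype(float); f=240/np.tan(np.radians(d['fovy'])/2)
    v,u=np.mgrid[:480,:640]
    P=np.stack([(u-d['cx'])/f*z,(v-d['cy'])/f*z,z],-1)
    T=np.linalg.inv(d['camera_from_world']); W=P@T[:3,:3].T+T[:3,3]; W[z==0]=np.nan; return W
E
python3 - <<'E'
from h import *
for n in('top','side'):
    d=grab(n,n+'0'); print(n,d['fovy'],d['cx'],d['cy'],np.linalg.inv(d['camera_from_world']).round(3).tolist())
o=ctrl.get_obs()
for k in o: print(k,np.round(o[k],3))
E
```

```text
top 45.30339277651682 311.3076934914344 237.0466703629571 [[-0.022, -0.992, 0.126, 346.325], [-1.0, 0.024, 0.013, -19.135], [-0.016, -0.126, -0.992, 1308.461], [0.0, 0.0, 0.0, 1.0]]
side 42.61665599914093 320.4862553385246 238.04468016426998 [[0.943, -0.17, 0.285, 61.401], [-0.332, -0.478, 0.813, -1352.228], [-0.002, -0.862, -0.507, 873.612], [0.0, 0.0, 0.0, 1.0]]
t 0.1
qpos [ 1.256  0.424  1.631  0.     1.089 -0.019]
qvel [-0.    -0.    -0.002 -0.001 -0.001 -0.001]
joint_torque [ 1.0000e-03 -5.4561e+01 -2.7432e+01  6.5000e-02  1.9000e-02 -0.0000e+00]
ee_pos [182.009 597.387 221.991]
orientation [-1.336 -0.988  0.99 ]
ft_force [-0.063 -0.182 -0.172]
moment [ 0.008 -0.023 -0.03 ]
width 87.61
```

View pics/top0.png

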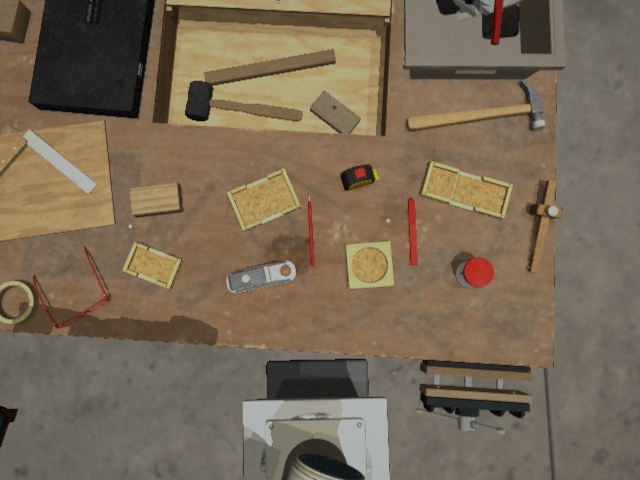

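View pics/side0.png

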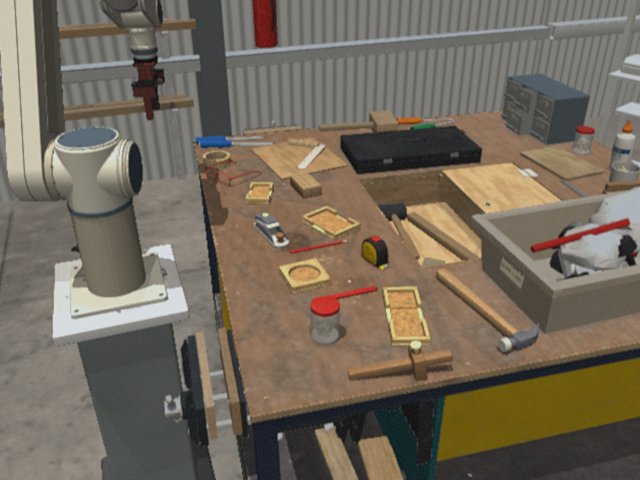

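The top view shows, in pixels:
- **Trays:** block tray (264,199), plane tray (466,190), tape tray (152,264), jar tray (370,264).
- **Objects:** sanding block (155,198), plane (261,276), tape (358,177), jar (475,272).

The side view agrees with this.

```bash
cat > seg.py <<'E'
from h import *
def rect(W,box,zlo,zhi,name):
    u0,v0,u1,v1=box; P=W[v0:v1,u0:u1]; m=(P[...,2]>zlo)&(P[...,2]<zhi)
    n,l,s,_=cv2.connectedComponentsWithStats(m.astype(np.uint8),connectivity=8)
    if name!='tray':
        k=1+np.argmax(s[1:,4]); m=l==k
    else: m=m&np.isin(l,[i for i in range(1,n) if s[i,4]>8])
    Q=P[m]; r=cv2.minAreaRect(Q[:,:2].astype(np.float32)); b=cv2.boxPoints(r)
    e=[b[1]-b[0],b[2]-b[1]]; e.sort(key=np.linalg.norm)
    return dict(c=np.round(r[0],1),size=[round(float(np.linalg.norm(x)),1) for x in e],long=round(float(np.degrees(np.arctan2(e[1][1],e[1][0]))%180),1),n=len(Q),z=np.round(np.percentile(Q[:,2],[2,50,98]),1),mean=Q[:,:2].mean(0).round(1))
E
python3 - <<'E'
from seg import *
for n in('top','side'):
    d=dict(np.load(f'pics/{n}0.npz')); W=cloud(d)
    f=W[150:330,120:540] if n=='top' else W[215:330,240:420]
    print(n,'bench z pct',np.nanpercentile(f[...,2],[5,25,50,75]).round(1))
    if n=='top':
        B=dict(block_tray=(220,162,308,238),plane_tray=(414,155,520,224),tape_tray=(116,235,188,294),jar_tray=(340,234,402,296))
        for k,b in B.items(): print(k,rect(W,b,14,27,'tray'))
        O=dict(sand=((122,175,188,222),25,45),sandlow=((122,175,188,222),6,45),plane=((218,252,306,300),6,60),planehi=((218,252,306,300),28,60),tape=((334,158,386,196),6,90),tapehi=((334,158,386,196),45,90),jar=((446,248,505,298),75,95))
        for k,(b,a,c) in O.items(): print(k,rect(W,b,a,c,k))
    else:
        B=dict(block_tray=(298,202,365,242),plane_tray=(380,282,436,350),tape_tray=(243,178,278,207),jar_tray=(276,256,333,294))
        for k,b in B.items(): print(k,rect(W,b,14,27,'tray'))
        O=dict(sand=((285,168,328,200),25,45),plane=((248,205,292,252),6,60),tape=((355,230,395,275),6,90),jar=((305,290,346,350),75,95))
        for k,(b,a,c) in O.items(): print(k,rect(W,b,a,c,k))
im=cv2.imread('pics/top0.png')
a=cv2.resize(im[230:310,215:310],None,fx=6,fy=6)
b=cv2.resize(im[150:205,330:390],None,fx=6,fy=6)
c=np.zeros((max(a.shape[0],b.shape[0]),a.shape[1]+b.shape[1],3),np.uint8);c[:a.shape[0],:a.shape[1]]=a;c[:b.shape[0],a.shape[1]:]=b
c=cv2.resize(c,None,fx=800/c.shape[1],fy=800/c.shape[1]);cv2.imwrite('pics/crop.png',c)
E
```

```text
top bench z pct [-4.2 -1.5  0.7  3.8]
block_tray {'c': array([599.8, 105.1]), 'size': [99.2, 144.0], 'long': 111.9, 'n': 608, 'z': array([14.9, 19.7, 25.2]), 'mean': array([598.8, 105.2])}
plane_tray {'c': array([ 610.5, -358.4]), 'size': [83.7, 194.4], 'long': 71.7, 'n': 742, 'z': array([14.5, 19.6, 24.8]), 'mean': array([ 609.6, -358.6])}
tape_tray {'c': array([454.4, 360. ]), 'size': [71.9, 118.3], 'long': 68.0, 'n': 459, 'z': array([14.7, 19.7, 24.8]), 'mean': array([454.2, 359.7])}
jar_tray {'c': array([ 443.8, -131.4]), 'size': [100.2, 100.4], 'long': 92.9, 'n': 1013, 'z': array([15. , 20. , 24.8]), 'mean': array([ 443.8, -131.2])}
sand {'c': array([603.7, 351.1]), 'size': [63.8, 112.0], 'long': 95.9, 'n': 1351, 'z': array([27.8, 34.9, 40.2]), 'mean': array([602.9, 349.6])}
sandlow {'c': array([602.9, 355.7]), 'size': [64.6, 121.3], 'long': 95.8, 'n': 1490, 'z': array([10.1, 34.5, 40.1]), 'mean': array([601.3, 347.8])}
plane {'c': array([424.6, 115. ]), 'size': [50.2, 158.2], 'long': 100.9, 'n': 1217, 'z': array([ 6.3, 34.9, 50.8]), 'mean': array([422.3, 116.3])}
planehi {'c': 
[... 1104 characters left out ...]
3.4]), 'size': [103.5, 111.0], 'long': 92.7, 'n': 637, 'z': array([14.4, 20.2, 24.5]), 'mean': array([ 445.3, -137.3])}
sand {'c': array([604.8, 346.2]), 'size': [64.1, 127.3], 'long': 94.3, 'n': 367, 'z': array([25.8, 35.2, 40.7]), 'mean': array([603.3, 338.5])}
plane {'c': array([421.4, 131.7]), 'size': [53.8, 208.5], 'long': 98.8, 'n': 631, 'z': array([ 6.2, 26.1, 50.3]), 'mean': array([422.8, 101. ])}
tape {'c': array([640.2, -85.2]), 'size': [46.2, 140.7], 'long': 96.1, 'n': 633, 'z': array([ 7.5, 42.3, 71.4]), 'mean': array([ 639. , -127.6])}
jar {'c': array([ 418.4, -359.2]), 'size': [62.5, 65.4], 'long': 46.1, 'n': 520, 'z': array([76.1, 86.9, 90.2]), 'mean': array([ 417.5, -363.6])}
```

View pics/crop.png

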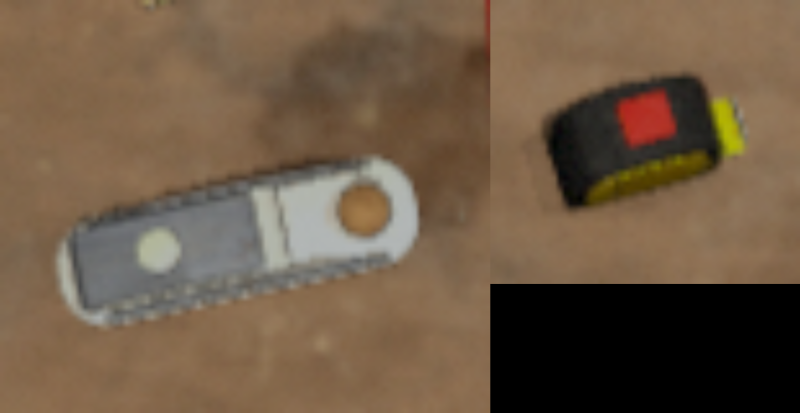

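All the measured sizes match the given ones to about 2 mm (the side view is looser, but it agrees on the centres). The object order gives a near-closed loop: sand → plane → jar → tape. I'll write a helper that tells me how far to go.

```bash
cat > go.py <<'E'
# usage: go.py x y z jawyaw_deg(mod180)
import sys
from h import *
from scipy.spatial.transform import Rotation as R
o=ctrl.get_obs(); x,y,z,a=map(float,sys.argv[1:5])
C=R.from_rotvec(o['orientation']); M=C.as_matrix(); cur=np.degrees(np.arctan2(M[1,0],M[0,0]))
dy=(a-cur+90)%180-90
t=np.radians(cur+dy); X=np.array([np.cos(t),np.sin(t),0]);Y=np.array([0,0,-1.])
T=R.from_matrix(np.stack([X,Y,np.cross(X,Y)],1))
turn=(T*C.inv()).as_rotvec()/np.pi
dp=(np.array([x,y,z])-o['ee_pos'])/80
print('t %.2f'%o['t'],'pos',np.round(o['ee_pos'],1),'jaw %.1f dyaw %.1f'%(cur,dy),'q',np.round(o['qpos'],2),'w %.1f'%o['width'],'F',np.round(o['ft_force'],1))
print('dp',dp.round(3),'turn',turn.round(4))
E
python3 go.py 603.5 350.5 120 5.9
```

```text
t 0.10 pos [182.  597.4 222. ] jaw 73.1 dyaw -67.2 q [ 1.26  0.42  1.63  0.    1.09 -0.02] w 87.6 F [-0.1 -0.2 -0.2]
dp [ 5.269 -3.086 -1.275] turn [ 3.000e-04 -4.000e-04 -3.731e-01]
```

Call:
{"method": "jog_arm", "body": {"steps": [{"dp":[0.88,-0.51,-0.2],"turn":[0,0,-0.075],"claw":1},{"dp":[0.88,-0.51,-0.2],"turn":[0,0,-0.075],"claw":1},{"dp":[0.88,-0.51,-0.2],"turn":[0,0,-0.075],"claw":1}]}}

```text
t: 0.35
ee_pos: [256.1, 552.8, 204.0]
orientation: [-1.422, -0.801, 0.806]
ft_force: [0.0, 1.1, -0.1]
width: 87.8
```

Call:
{"method": "jog_arm", "body": {"steps": [{"dp":[0.88,-0.51,-0.2],"turn":[0,0,-0.075],"claw":1},{"dp":[0.88,-0.51,-0.2],"turn":[0,0,-0.075],"claw":1},{"dp":[0.88,-0.51,-0.2],"turn":[0,0,-0.075],"claw":1}]}}

```text
t: 0.6
ee_pos: [329.8, 508.7, 186.4]
orientation: [-1.488, -0.612, 0.62]
ft_force: [0.6, -0.2, -0.7]
width: 87.7
```

Call:
{"method": "jog_arm", "body": {"steps": [{"dp":[0.88,-0.51,-0.2],"turn":[0,0,-0.075],"claw":1},{"dp":[0.88,-0.51,-0.2],"turn":[0,0,-0.075],"claw":1},{"dp":[0.88,-0.51,-0.2],"turn":[0,0,-0.075],"claw":1}]}}

```text
t: 0.85
ee_pos: [403.7, 464.9, 169.0]
orientation: [-1.536, -0.422, 0.432]
ft_force: [-0.0, 0.2, -0.5]
width: 87.9
```

Call:
{"method": "jog_arm", "body": {"steps": [{"dp":[0.88,-0.51,-0.2],"turn":[0,0,-0.075],"claw":1},{"dp":[0.88,-0.51,-0.2],"turn":[0,0,-0.075],"claw":1},{"dp":[0.88,-0.51,-0.2],"turn":[0,0,-0.075],"claw":1}]}}

```text
t: 1.1
ee_pos: [477.4, 421.5, 151.7]
orientation: [-1.566, -0.232, 0.243]
ft_force: [0.5, -1.0, 0.3]
width: 87.8
```

```bash
python3 go.py 603.5 350.5 90 5.9
```

```text
t 1.10 pos [477.4 421.5 151.7] jaw 17.3 dyaw -11.4 q [ 0.71  0.53  1.64 -0.    0.98  0.41] w 87.8 F [ 0.5 -1.   0.3]
dp [ 1.576 -0.888 -0.771] turn [ 0.0028 -0.0022 -0.0634]
```

Call:
{"method": "jog_arm", "body": {"steps": [{"dp":[0.88,-0.5,-0.4],"turn":[0.002,-0.001,-0.04],"claw":1},{"dp":[0.88,-0.5,-0.4],"turn":[0.002,-0.001,-0.04],"claw":1},{"dp":[0.88,-0.5,-0.4],"turn":[0.002,-0.001,-0.04],"claw":1}]}}

```text
t: 1.35
ee_pos: [550.1, 379.2, 117.6]
orientation: [-1.57, -0.135, 0.143]
ft_force: [-0.3, 0.6, 0.1]
width: 87.5
```

Call:
{"method": "jog_arm", "body": {"steps": [{"dp":[0.75,-0.42,-0.38],"turn":[0,0,-0.025],"claw":1},{"dp":[0.75,-0.42,-0.38],"turn":[0,0,-0.025],"claw":1},{"dp":[0.75,-0.42,-0.38],"turn":[0,0,-0.025],"claw":1},{"dp":[0.75,-0.42,-0.38],"turn":[0,0,-0.025],"claw":1},{"dp":[0.75,-0.42,-0.38],"turn":[0,0,-0.025],"claw":1}]}}

```text
t: 1.77
ee_pos: [609.0, 346.4, 87.2]
orientation: [-1.573, -0.074, 0.083]
ft_force: [0.2, 0.0, -0.1]
width: 87.9
```

```bash
python3 go.py 603.5 350.5 9 5.9
```

```text
t 1.77 pos [609.  346.4  87.2] jaw 5.7 dyaw 0.2 q [ 0.5   0.69  1.52 -0.    0.94  0.4 ] w 87.9 F [ 0.2  0.  -0.1]
dp [-0.068  0.051 -0.977] turn [ 0.0012 -0.0019  0.0009]
```

Call:
{"method": "jog_arm", "body": {"steps": [{"dp":[-0.07,0.05,-0.2],"turn":[0.001,-0.002,0.001],"claw":1},{"dp":[-0.07,0.05,-0.5],"turn":[0.001,-0.002,0.001],"claw":1},{"dp":[-0.07,0.05,-0.8],"turn":[0.001,-0.002,0.001],"claw":1},{"dp":[-0.07,0.05,-0.97],"turn":[0.001,-0.002,0.001],"claw":1},{"dp":[-0.07,0.05,-0.97],"turn":[0.001,-0.002,0.001],"claw":1},{"dp":[-0.07,0.05,-0.97],"turn":[0.001,-0.002,0.001],"claw":1},{"dp":[-0.07,0.05,-0.97],"turn":[0.001,-0.002,0.001],"claw":1}]}}

```text
t: 2.35
ee_pos: [603.8, 351.5, 11.1]
orientation: [-1.569, -0.083, 0.08]
ft_force: [-0.1, 0.3, -0.1]
width: 87.7
```

```bash
python3 go.py 603.5 350.5 9 5.9
```

```text
t 2.35 pos [603.8 351.5  11.1] jaw 6.0 dyaw -0.1 q [ 0.51  0.79  1.54 -0.    0.81  0.41] w 87.7 F [-0.1  0.3 -0.1]
dp [-0.004 -0.013 -0.027] turn [-0.0001  0.0007 -0.0004]
```

Close.

Call:
{"method": "jog_arm", "body": {"steps": [{"dp":[0,0,0],"turn":[0,0,0],"claw":0.5},{"dp":[0,0,0],"turn":[0,0,0],"claw":0.5},{"dp":[0,0,0],"turn":[0,0,0],"claw":0.5},{"dp":[0,0,0],"turn":[0,0,0],"claw":0.5},{"dp":[0,0,0],"turn":[0,0,0],"claw":0.5},{"dp":[0,0,0],"turn":[0,0,0],"claw":0.5}]}}

```text
t: 2.85
ee_pos: [604.2, 351.6, 11.8]
orientation: [-1.569, -0.084, 0.079]
ft_force: [-0.7, -0.1, 4.8]
width: 62.2
```

```bash
python3 go.py 599.8 105.1 100 21.9
```

```text
t 2.85 pos [604.2 351.6  11.8] jaw 6.0 dyaw 15.9 q [ 0.51  0.79  1.54 -0.    0.81  0.41] w 62.2 F [-0.7 -0.1  4.8]
dp [-0.056 -3.082  1.103] turn [-0.0004  0.0009  0.0886]
```

Call:
{"method": "jog_arm", "body": {"steps": [{"dp":[0,0,0.2],"claw":0.5,"turn":[0,0,0]},{"dp":[0,0,0.5],"claw":0.5,"turn":[0,0,0]},{"dp":[0,0,0.8],"claw":0.5,"turn":[0,0,0.02]},{"dp":[0,-0.2,0.95],"claw":0.5,"turn":[0,0,0.04]},{"dp":[0,-0.5,0.95],"claw":0.5,"turn":[0,0,0.05]},{"dp":[0,-0.8,0.95],"claw":0.5,"turn":[0,0,0.05]},{"dp":[0,-1,0.95],"claw":0.5,"turn":[0,0,0.05]}]}}

```text
t: 3.43
ee_pos: [604.1, 270.0, 88.9]
orientation: [-1.56, -0.207, 0.202]
ft_force: [-0.0, 0.3, -1.3]
width: 62.3
```

Call:
{"method": "jog_arm", "body": {"steps": [{"dp":[-0.03,-0.4,0.05],"claw":0.5,"turn":[0,0,0.02]},{"dp":[-0.03,-0.8,0.05],"claw":0.5,"turn":[0,0,0.04]},{"dp":[-0.03,-1,0.05],"claw":0.5,"turn":[0,0,0.04]}]}}

```text
t: 3.68
ee_pos: [601.3, 187.0, 93.4]
orientation: [-1.549, -0.306, 0.302]
ft_force: [-0.4, 0.2, -1.4]
width: 62.2
```

```bash
python3 go.py 599.8 105.1 60 21.9
```

```text
t 3.68 pos [601.3 187.   93.4] jaw 22.2 dyaw -0.3 q [ 0.28  0.59  1.7   0.    0.85 -0.11] w 62.2 F [-0.4  0.2 -1.4]
dp [-0.018 -1.024 -0.417] turn [-0.0002  0.0007 -0.0017]
```

Call:
{"method": "jog_arm", "body": {"steps": [{"dp":[-0.02,-0.4,0],"claw":0.5,"turn":[0,0,-0.002]},{"dp":[-0.02,-0.8,0],"claw":0.5,"turn":[0,0,-0.002]},{"dp":[-0.02,-1,-0.1],"claw":0.5,"turn":[0,0,-0.002]},{"dp":[-0.02,-1,-0.3],"claw":0.5,"turn":[0,0,-0.002]},{"dp":[-0.02,-1,-0.42],"claw":0.5,"turn":[0,0,-0.002]},{"dp":[-0.02,-1,-0.42],"claw":0.5,"turn":[0,0,-0.002]},{"dp":[-0.02,-1,-0.42],"claw":0.5,"turn":[0,0,-0.002]}]}}

```text
t: 4.27
ee_pos: [599.3, 107.5, 59.3]
orientation: [-1.55, -0.3, 0.298]
ft_force: [-0.4, -0.3, -0.6]
width: 62.4
```

```bash
python3 go.py 599.8 105.1 21 21.9
python3 - <<'E'
from h import *
grab('top','s1');d=grab('side','s1b')
im=cv2.imread('pics/s1b.png')[150:330,240:420]; cv2.imwrite('pics/s1c.png',cv2.resize(im,None,fx=3.3,fy=3.3))
E
```

```text
t 4.27 pos [599.3 107.5  59.3] jaw 21.8 dyaw 0.1 q [ 0.16  0.62  1.75  0.    0.77 -0.22] w 62.4 F [-0.4 -0.3 -0.6]
dp [ 0.007 -0.03  -0.478] turn [-0.0002  0.0002  0.0004]
```

View pics/s1c.png

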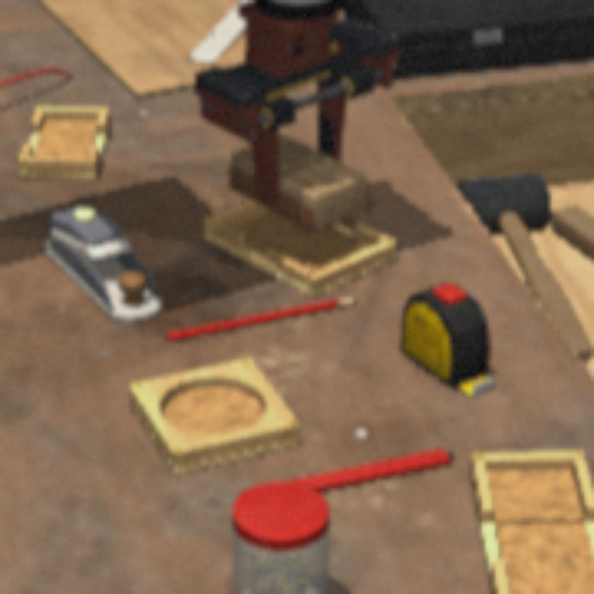

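The sanding block hangs level above the block tray (around (300,185) in the crop). I'll lower it.

Call:
{"method": "jog_arm", "body": {"steps": [{"dp":[0,-0.03,-0.15],"claw":0.5,"turn":[0,0,0]},{"dp":[0,-0.03,-0.3],"claw":0.5,"turn":[0,0,0]},{"dp":[0,-0.03,-0.4],"claw":0.5,"turn":[0,0,0]},{"dp":[0,-0.03,-0.45],"claw":0.5,"turn":[0,0,0]},{"dp":[0,-0.03,-0.48],"claw":0.5,"turn":[0,0,0]},{"dp":[0,-0.03,-0.48],"claw":0.5,"turn":[0,0,0]},{"dp":[0,-0.03,-0.48],"claw":0.5,"turn":[0,0,0]},{"dp":[0,-0.03,-0.48],"claw":0.5,"turn":[0,0,0]}]}}

```text
t: 5.03
ee_pos: [600.2, 105.5, 21.8]
orientation: [-1.55, -0.302, 0.297]
ft_force: [-0.9, 0.5, -0.9]
width: 62.2
```

Call:
{"method": "jog_arm", "body": {"steps": [{"dp":[0,0,-0.02],"claw":0.5,"turn":[0,0,0]},{"dp":[0,0,-0.02],"claw":0.5,"turn":[0,0,0]},{"dp":[0,0,-0.02],"claw":0.5,"turn":[0,0,0]}]}}

```text
t: 5.28
ee_pos: [600.6, 105.5, 20.7]
orientation: [-1.55, -0.303, 0.296]
ft_force: [-0.7, -0.6, 4.4]
width: 62.2
```

Call:
{"method": "jog_arm", "body": {"steps": [{"dp":[0,0,0],"claw":0.9,"turn":[0,0,0]},{"dp":[0,0,0],"claw":0.9,"turn":[0,0,0]},{"dp":[0,0,0],"claw":0.9,"turn":[0,0,0]},{"dp":[0,0,0],"claw":0.9,"turn":[0,0,0]},{"dp":[0,0,0.2],"claw":0.9,"turn":[0,0,0]},{"dp":[0,0,0.5],"claw":0.9,"turn":[0,0,0]},{"dp":[0,0,0.9],"claw":0.9,"turn":[0,0,0]},{"dp":[0,0,1],"claw":1,"turn":[0,0,0]}]}}

```text
t: 5.95
ee_pos: [602.9, 105.9, 104.6]
orientation: [-1.55, -0.307, 0.292]
ft_force: [2.2, 0.7, 0.7]
width: 83.0
```

```bash
python3 go.py 424 115.5 95 10.9
```

```text
t 5.95 pos [602.9 105.9 104.6] jaw 21.9 dyaw -11.0 q [ 0.15  0.55  1.74  0.    0.84 -0.23] w 83.0 F [2.2 0.7 0.7]
dp [-2.236  0.12  -0.12 ] turn [-0.0003  0.003  -0.061 ]
```

Call:
{"method": "jog_arm", "body": {"steps": [{"dp":[-0.9,0.05,0],"turn":[0,0.002,-0.03],"claw":1},{"dp":[-0.9,0.05,0],"turn":[0,0.002,-0.03],"claw":1},{"dp":[-0.9,0.05,0],"turn":[0,0.002,-0.03],"claw":1}]}}

```text
t: 6.2
ee_pos: [524.7, 109.6, 103.8]
orientation: [-1.558, -0.224, 0.228]
ft_force: [0.2, -0.5, 0.5]
width: 87.8
```

Call:
{"method": "jog_arm", "body": {"steps": [{"dp":[-0.9,0.05,0],"turn":[0,0.001,-0.03],"claw":1},{"dp":[-0.9,0.05,0],"turn":[0,0.001,-0.03],"claw":1},{"dp":[-0.9,0.05,0],"turn":[0,0.001,-0.03],"claw":1}]}}

```text
t: 6.45
ee_pos: [444.8, 112.7, 102.3]
orientation: [-1.565, -0.141, 0.165]
ft_force: [-1.4, -1.2, -0.1]
width: 87.5
```

Call:
{"method": "jog_arm", "body": {"steps": [{"dp":[-0.52,0,-0.1],"turn":[0,0,0],"claw":1},{"dp":[-0.52,0,-0.1],"turn":[0,0,0],"claw":1},{"dp":[-0.52,0,-0.1],"turn":[0,0,0],"claw":1},{"dp":[-0.52,0,-0.1],"turn":[0,0,0],"claw":1}]}}

```text
t: 6.78
ee_pos: [404.1, 112.9, 94.3]
orientation: [-1.565, -0.142, 0.165]
ft_force: [0.2, 0.6, 0.6]
width: 87.8
```

```bash
python3 go.py 424 115.2 9 10.9
```

```text
t 6.78 pos [404.1 112.9  94.3] jaw 11.2 dyaw -0.3 q [0.24 0.36 2.15 0.   0.65 0.04] w 87.8 F [0.2 0.6 0.6]
dp [ 0.249  0.029 -1.066] turn [ 0.0002 -0.0045 -0.0016]
```

Call:
{"method": "jog_arm", "body": {"steps": [{"dp":[0.25,0.03,0],"turn":[0,-0.004,-0.002],"claw":1},{"dp":[0.25,0.03,-0.1],"turn":[0,-0.004,-0.002],"claw":1},{"dp":[0.25,0.03,-0.4],"turn":[0,-0.004,-0.002],"claw":1},{"dp":[0.25,0.03,-0.7],"turn":[0,-0.004,-0.002],"claw":1},{"dp":[0.25,0.03,-0.9],"turn":[0,-0.004,-0.002],"claw":1},{"dp":[0.25,0.03,-1],"turn":[0,-0.004,-0.002],"claw":1},{"dp":[0.25,0.03,-1],"turn":[0,-0.004,-0.002],"claw":1},{"dp":[0.25,0.03,-1],"turn":[0,-0.004,-0.002],"claw":1}]}}

```text
t: 7.45
ee_pos: [424.4, 115.3, 14.0]
orientation: [-1.566, -0.146, 0.15]
ft_force: [0.3, 0.5, -0.3]
width: 87.4
```

```bash
python3 go.py 424 115.2 10 10.9
```

```text
t 7.45 pos [424.4 115.3  14. ] jaw 10.8 dyaw 0.1 q [ 0.24  0.55  2.13 -0.    0.46  0.05] w 87.4 F [ 0.3  0.5 -0.3]
dp [-0.005 -0.001 -0.05 ] turn [ 0.0003 -0.0007  0.0004]
```

Call:
{"method": "jog_arm", "body": {"steps": [{"dp":[0,0,-0.08],"turn":[0,0,0],"claw":1},{"dp":[0,0,-0.08],"turn":[0,0,0],"claw":1},{"dp":[0,0,-0.08],"turn":[0,0,0],"claw":1},{"dp":[0,0,-0.08],"turn":[0,0,0],"claw":0.3},{"dp":[0,0,-0.08],"turn":[0,0,0],"claw":0.3},{"dp":[0,0,-0.08],"turn":[0,0,0],"claw":0.3},{"dp":[0,0,-0.08],"turn":[0,0,0],"claw":0.3},{"dp":[0,0,-0.08],"turn":[0,0,0],"claw":0.3},{"dp":[0,0,-0.08],"turn":[0,0,0],"claw":0.3},{"dp":[0,0,-0.08],"turn":[0,0,0],"claw":0.3},{"dp":[0,0,-0.08],"turn":[0,0,0],"claw":0.3}]}}

```text
t: 8.37
ee_pos: [424.4, 115.2, 7.6]
orientation: [-1.566, -0.147, 0.15]
ft_force: [-0.5, -0.4, 1.6]
width: 44.7
```

```bash
python3 go.py 424 115.2 100 10.9
```

```text
t 8.37 pos [424.4 115.2   7.6] jaw 10.8 dyaw 0.1 q [ 0.24  0.56  2.13 -0.    0.45  0.05] w 44.7 F [-0.5 -0.4  1.6]
dp [-0.004 -0.     1.154] turn [ 0.0003 -0.0008  0.0004]
```

Call:
{"method": "jog_arm", "body": {"steps": [{"dp":[0,0,0.1],"turn":[0,0,0],"claw":0.3},{"dp":[0,0,0.25],"turn":[0,0,0],"claw":0.3},{"dp":[0,0,0.4],"turn":[0,0,0],"claw":0.3},{"dp":[0,0,0.6],"turn":[0,0,0],"claw":0.3},{"dp":[0,0,0.8],"turn":[0,0,0],"claw":0.3},{"dp":[0,0,0.9],"turn":[0,0,0],"claw":0.3},{"dp":[0,0,1],"turn":[0,0,0],"claw":0.3},{"dp":[0,0,1],"turn":[0,0,0],"claw":0.3}]}}

```text
t: 9.03
ee_pos: [424.7, 115.3, 88.7]
orientation: [-1.566, -0.148, 0.149]
ft_force: [1.0, -0.2, -7.9]
width: 45.0
```

```bash
python3 go.py 610.5 -358.4 100 161.7;python3 - <<'E'
from h import *
d=grab('side','p1')
im=cv2.imread('pics/p1.png')[130:310,200:380]; cv2.imwrite('pics/p1c.png',cv2.resize(im,None,fx=3.3,fy=3.3))
E
```

```text
t 9.03 pos [424.7 115.3  88.7] jaw 10.8 dyaw -29.1 q [ 0.24  0.39  2.11 -0.    0.64  0.05] w 45.0 F [ 1.  -0.2 -7.9]
dp [ 2.322 -5.922  0.141] turn [ 1.000e-04 -3.000e-04 -1.618e-01]
```

View pics/p1c.png

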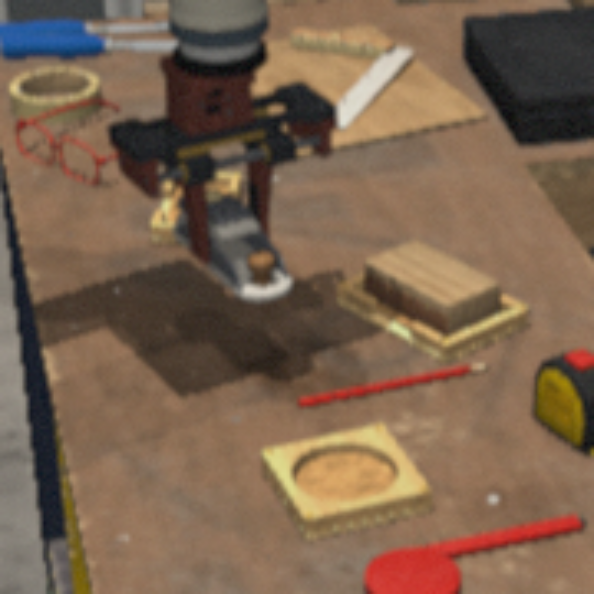

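The plane was lifted level (−7.9 N, which matches 0.75 kg), and the sanding block is seated in its tray. Next I carry the plane.

Call:
{"method": "jog_arm", "body": {"steps": [{"dp":[0.12,-0.3,0.05],"turn":[0,0,-0.01],"claw":0.3},{"dp":[0.25,-0.65,0.1],"turn":[0,0,-0.02],"claw":0.3},{"dp":[0.39,-1,0.1],"turn":[0,0,-0.027],"claw":0.3}]}}

```text
t: 9.33
ee_pos: [455.3, 34.7, 95.6]
orientation: [-1.57, -0.08, 0.084]
ft_force: [0.8, 1.2, -7.1]
width: 44.8
```

Call:
{"method": "jog_arm", "body": {"steps": [{"dp":[0.16,-0.4,0],"turn":[0,0,-0.01],"claw":0.3},{"dp":[0.31,-0.8,0],"turn":[0,0,-0.02],"claw":0.3},{"dp":[0.39,-1,0],"turn":[0,0,-0.027],"claw":0.3}]}}

```text
t: 9.58
ee_pos: [487.4, -48.3, 94.8]
orientation: [-1.572, -0.011, 0.015]
ft_force: [0.7, 0.9, -7.4]
width: 45.1
```

Call:
{"method": "jog_arm", "body": {"steps": [{"dp":[0.16,-0.4,0],"turn":[0,0,-0.01],"claw":0.3},{"dp":[0.31,-0.8,0],"turn":[0,0,-0.02],"claw":0.3},{"dp":[0.39,-1,0],"turn":[0,0,-0.027],"claw":0.3}]}}

```text
t: 9.83
ee_pos: [519.5, -131.4, 93.7]
orientation: [-1.572, 0.058, -0.054]
ft_force: [0.1, -0.1, -7.0]
width: 44.8
```

Call:
{"method": "jog_arm", "body": {"steps": [{"dp":[0.16,-0.4,0],"turn":[0,0,-0.01],"claw":0.3},{"dp":[0.31,-0.8,0],"turn":[0,0,-0.02],"claw":0.3},{"dp":[0.39,-1,0],"turn":[0,0,-0.027],"claw":0.3}]}}

```text
t: 10.08
ee_pos: [551.6, -214.8, 92.4]
orientation: [-1.569, 0.127, -0.123]
ft_force: [1.0, -0.7, -7.4]
width: 44.8
```

```bash
python3 go.py 610.5 -358.4 100 161.7
```

```text
t 10.08 pos [ 551.6 -214.8   92.4] jaw -9.1 dyaw -9.2 q [-0.39  0.55  1.78 -0.    0.81 -0.23] w 44.8 F [ 1.  -0.7 -7.4]
dp [ 0.737 -1.795  0.095] turn [ 0.0006 -0.0009 -0.0512]
```

Call:
{"method": "jog_arm", "body": {"steps": [{"dp":[0.16,-0.4,0],"turn":[0,0,-0.01],"claw":0.3},{"dp":[0.31,-0.75,0],"turn":[0,0,-0.02],"claw":0.3},{"dp":[0.38,-0.93,0],"turn":[0,0,-0.027],"claw":0.3}]}}

```text
t: 10.33
ee_pos: [582.6, -292.4, 90.7]
orientation: [-1.565, 0.196, -0.192]
ft_force: [1.2, -0.6, -7.3]
width: 44.6
```

Call:
{"method": "jog_arm", "body": {"steps": [{"dp":[0.14,-0.3,0],"turn":[0,0,-0.01],"claw":0.3},{"dp":[0.28,-0.6,0],"turn":[0,0,-0.02],"claw":0.3},{"dp":[0.33,-0.75,0],"turn":[0,0,-0.024],"claw":0.3},{"dp":[0.35,-0.78,0],"turn":[0,0,-0.024],"claw":0.3},{"dp":[0.35,-0.78,-0.2],"turn":[0,0,-0.024],"claw":0.3},{"dp":[0.35,-0.78,-0.5],"turn":[0,0,-0.024],"claw":0.3},{"dp":[0.35,-0.78,-0.5],"turn":[0,0,-0.024],"claw":0.3}]}}

```text
t: 10.92
ee_pos: [606.6, -351.7, 45.0]
orientation: [-1.555, 0.262, -0.242]
ft_force: [-2.8, 0.5, -8.2]
width: 44.8
```

```bash
python3 go.py 610.5 -358.4 17 161.7;python3 - <<'E'
from h import *
d=grab('side','p2')
im=cv2.imread('pics/p2.png')[210:390,320:500]; cv2.imwrite('pics/p2c.png',cv2.resize(im,None,fx=3.3,fy=3.3))
E
```

```text
t 10.92 pos [ 606.6 -351.7   45. ] jaw -18.4 dyaw 0.1 q [-0.54  0.75  1.52 -0.    0.89 -0.22] w 44.8 F [-2.8  0.5 -8.2]
dp [ 0.049 -0.083 -0.35 ] turn [-0.0011 -0.0037  0.0006]
```

View pics/p2c.png

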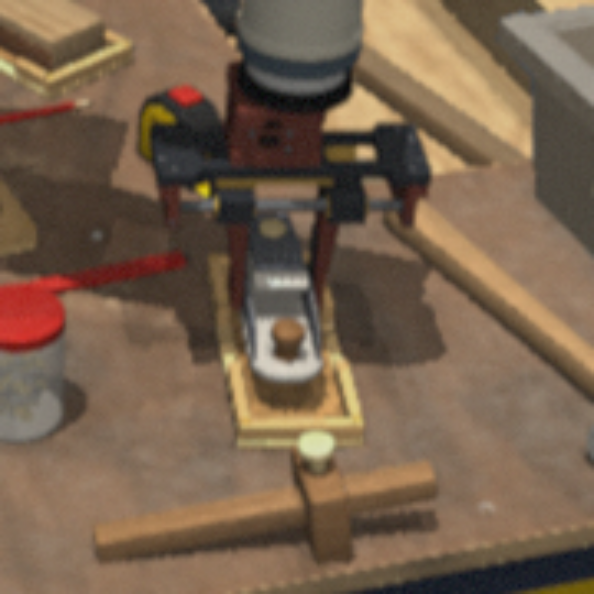

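The plane is above its tray and aligned with it (knob at (288,335) in the crop, tray end at (300,430)). I'll correct xy and lower it.

Call:
{"method": "jog_arm", "body": {"steps": [{"dp":[0.05,-0.08,0],"turn":[-0.001,-0.004,0],"claw":0.3},{"dp":[0.05,-0.08,0],"turn":[-0.001,-0.004,0],"claw":0.3},{"dp":[0.05,-0.08,-0.1],"turn":[-0.001,-0.004,0],"claw":0.3},{"dp":[0.05,-0.08,-0.2],"turn":[-0.001,-0.004,0],"claw":0.3},{"dp":[0.05,-0.08,-0.28],"turn":[-0.001,-0.004,0],"claw":0.3},{"dp":[0.05,-0.08,-0.3],"turn":[-0.001,-0.004,0],"claw":0.3},{"dp":[0.05,-0.08,-0.3],"turn":[-0.001,-0.004,0],"claw":0.3},{"dp":[0.05,-0.08,-0.3],"turn":[-0.001,-0.004,0],"claw":0.3}]}}

```text
t: 11.63
ee_pos: [611.3, -358.5, 22.7]
orientation: [-1.556, 0.251, -0.253]
ft_force: [-1.2, -0.1, -7.3]
width: 45.0
```

```bash
python3 go.py 610.5 -358.4 16.6 161.7
```

```text
t 11.63 pos [ 611.3 -358.5   22.7] jaw -18.4 dyaw 0.1 q [-0.55  0.78  1.51  0.    0.84 -0.23] w 45.0 F [-1.2 -0.1 -7.3]
dp [-0.01   0.001 -0.076] turn [0.0001 0.0005 0.0005]
```

Call:
{"method": "jog_arm", "body": {"steps": [{"dp":[-0.01,0,-0.02],"turn":[0,0,0],"claw":0.3},{"dp":[-0.01,0,-0.04],"turn":[0,0,0],"claw":0.3},{"dp":[-0.01,0,-0.06],"turn":[0,0,0],"claw":0.3},{"dp":[-0.01,0,-0.075],"turn":[0,0,0],"claw":0.3},{"dp":[-0.01,0,-0.08],"turn":[0,0,0],"claw":0.3},{"dp":[-0.01,0,-0.08],"turn":[0,0,0],"claw":0.3}]}}

```text
t: 12.13
ee_pos: [610.5, -358.5, 16.8]
orientation: [-1.556, 0.251, -0.253]
ft_force: [-1.7, 1.6, -1.6]
width: 45.1
```

Contact shows in the force, which fell from −7.3 to −1.6 N. Release.

Call:
{"method": "jog_arm", "body": {"steps": [{"dp":[0,0,0],"turn":[0,0,0],"claw":0.85},{"dp":[0,0,0],"turn":[0,0,0],"claw":0.85},{"dp":[0,0,0],"turn":[0,0,0],"claw":0.85},{"dp":[0,0,0],"turn":[0,0,0],"claw":0.85},{"dp":[0,0,0],"turn":[0,0,0],"claw":0.85},{"dp":[0,0,0.2],"turn":[0,0,0],"claw":0.85},{"dp":[0,0,0.5],"turn":[0,0,0],"claw":0.85},{"dp":[0,0,0.9],"turn":[0,0,0],"claw":1},{"dp":[0,0,1],"turn":[0,0,0],"claw":1}]}}

```text
t: 12.88
ee_pos: [613.1, -360.0, 102.8]
orientation: [-1.559, 0.245, -0.259]
ft_force: [0.8, 0.4, 0.1]
width: 84.4
```

Call:
{"method": "jog_arm", "body": {"steps": [{"dp":[-0.4,0,0.6],"turn":[0,0,0],"claw":1},{"dp":[-0.8,0,0.6],"turn":[0,0,0],"claw":1},{"dp":[-0.8,0,0.6],"turn":[0,0,0],"claw":1}]}}

```text
t: 13.13
ee_pos: [546.2, -360.6, 154.6]
orientation: [-1.561, 0.245, -0.261]
ft_force: [0.9, -0.3, -0.8]
width: 87.8
```

```bash
python3 go.py 417.3 -355.5 130 161.7
```

```text
t 13.13 pos [ 546.2 -360.6  154.6] jaw -18.4 dyaw 0.1 q [-0.6   0.54  1.62  0.    0.98 -0.28] w 87.8 F [ 0.9 -0.3 -0.8]
dp [-1.611  0.064 -0.308] turn [0.0019 0.0029 0.0008]
```

Call:
{"method": "jog_arm", "body": {"steps": [{"dp":[-0.4,0.03,0],"turn":[0.002,0.003,0],"claw":1},{"dp":[-0.85,0.03,0],"turn":[0.002,0.003,0],"claw":1},{"dp":[-0.85,0.03,0],"turn":[0.002,0.003,0],"claw":1}]}}

```text
t: 13.38
ee_pos: [472.6, -357.0, 154.3]
orientation: [-1.554, 0.258, -0.25]
ft_force: [-0.7, 0.9, -0.2]
width: 87.6
```

Call:
{"method": "jog_arm", "body": {"steps": [{"dp":[-0.4,0.03,0],"turn":[0,0,0],"claw":1},{"dp":[-0.7,0.03,0],"turn":[0,0,0],"claw":1},{"dp":[-0.75,0.03,0],"turn":[0,0,0],"claw":1},{"dp":[-0.75,0.03,0],"turn":[0,0,0],"claw":1},{"dp":[-0.75,0.03,0],"turn":[0,0,0],"claw":1}]}}

```text
t: 13.8
ee_pos: [413.7, -355.2, 154.7]
orientation: [-1.555, 0.257, -0.252]
ft_force: [0.9, 0.2, 0.2]
width: 87.6
```

```bash
python3 go.py 417.5 -356 100 161.7
```

```text
t 13.80 pos [ 413.7 -355.2  154.7] jaw -18.6 dyaw 0.3 q [-0.73  0.4   1.85 -0.    0.89 -0.41] w 87.6 F [0.9 0.2 0.2]
dp [ 0.047 -0.009 -0.684] turn [-0.0005 -0.001   0.0015]
```

Call:
{"method": "jog_arm", "body": {"steps": [{"dp":[0.05,-0.01,0],"turn":[0,-0.001,0],"claw":1},{"dp":[0.05,-0.01,-0.2],"turn":[0,-0.001,0],"claw":1},{"dp":[0.05,-0.01,-0.5],"turn":[0,-0.001,0],"claw":1},{"dp":[0.05,-0.01,-0.6],"turn":[0,-0.001,0],"claw":1},{"dp":[0.05,-0.01,-0.6],"turn":[0,-0.001,0],"claw":1},{"dp":[0.05,-0.01,-0.6],"turn":[0,-0.001,0],"claw":1}]}}

```text
t: 14.3
ee_pos: [418.4, -356.0, 106.5]
orientation: [-1.554, 0.254, -0.253]
ft_force: [0.5, 0.1, -0.4]
width: 87.8
```

```bash
python3 go.py 417.5 -356 40 161.7
```

```text
t 14.30 pos [ 418.4 -356.   106.5] jaw -18.5 dyaw 0.2 q [-0.73  0.48  1.87  0.    0.79 -0.41] w 87.8 F [ 0.5  0.1 -0.4]
dp [-0.011 -0.001 -0.831] turn [-0.0007 -0.0002  0.0013]
```

Call:
{"method": "jog_arm", "body": {"steps": [{"dp":[-0.01,0,-0.2],"turn":[0,0,0],"claw":1},{"dp":[-0.01,0,-0.4],"turn":[0,0,0],"claw":1},{"dp":[-0.01,0,-0.6],"turn":[0,0,0],"claw":1},{"dp":[-0.01,0,-0.8],"turn":[0,0,0],"claw":1},{"dp":[-0.01,0,-0.85],"turn":[0,0,0],"claw":1},{"dp":[-0.01,0,-0.85],"turn":[0,0,0],"claw":1},{"dp":[-0.01,0,-0.85],"turn":[0,0,0],"claw":1}]}}

```text
t: 14.88
ee_pos: [418.3, -356.4, 39.4]
orientation: [-1.554, 0.254, -0.254]
ft_force: [-0.3, -0.6, -0.7]
width: 87.8
```

Call:
{"method": "jog_arm", "body": {"steps": [{"dp":[0,0,0],"turn":[0,0,0],"claw":0.5},{"dp":[0,0,0],"turn":[0,0,0],"claw":0.5},{"dp":[0,0,0],"turn":[0,0,0],"claw":0.5},{"dp":[0,0,0],"turn":[0,0,0],"claw":0.5},{"dp":[0,0,0],"turn":[0,0,0],"claw":0.5},{"dp":[0,0,0],"turn":[0,0,0],"claw":0.5},{"dp":[0,0,0],"turn":[0,0,0],"claw":0.5}]}}

```text
t: 15.47
ee_pos: [418.5, -356.6, 40.0]
orientation: [-1.555, 0.253, -0.254]
ft_force: [-1.1, 0.5, 6.5]
width: 63.1
```

```bash
python3 go.py 443.9 -131.3 130 0
```

```text
t 15.47 pos [ 418.5 -356.6   40. ] jaw -18.5 dyaw 18.5 q [-0.73  0.59  1.89  0.    0.66 -0.41] w 63.1 F [-1.1  0.5  6.5]
dp [0.318 2.817 1.125] turn [-0.0004  0.0002  0.1029]
```

Call:
{"method": "jog_arm", "body": {"steps": [{"dp":[0,0,0.1],"turn":[0,0,0],"claw":0.5},{"dp":[0,0,0.3],"turn":[0,0,0],"claw":0.5},{"dp":[0,0,0.5],"turn":[0,0,0],"claw":0.5},{"dp":[0.03,0.2,0.7],"turn":[0,0,0.01],"claw":0.5},{"dp":[0.06,0.5,0.8],"turn":[0,0,0.03],"claw":0.5},{"dp":[0.1,0.9,0.8],"turn":[0,0,0.04],"claw":0.5}]}}

```text
t: 15.97
ee_pos: [427.6, -285.9, 106.1]
orientation: [-1.566, 0.151, -0.158]
ft_force: [0.6, 0.1, -3.5]
width: 63.4
```

Call:
{"method": "jog_arm", "body": {"steps": [{"dp":[0.05,0.4,0],"turn":[0,0,0.02],"claw":0.5},{"dp":[0.1,0.8,0],"turn":[0,0,0.03],"claw":0.5},{"dp":[0.12,1,0],"turn":[0,0,0.04],"claw":0.5}]}}

```text
t: 16.22
ee_pos: [436.4, -202.9, 106.2]
orientation: [-1.57, 0.052, -0.056]
ft_force: [0.4, -0.0, -4.2]
width: 63.1
```

```bash
python3 go.py 443.9 -131.3 80 0
```

```text
t 16.22 pos [ 436.4 -202.9  106.2] jaw -3.9 dyaw 3.9 q [-0.46  0.4   2.02  0.    0.72 -0.39] w 63.1 F [ 0.4 -0.  -4.2]
dp [ 0.094  0.895 -0.327] turn [-0.0001  0.0009  0.0219]
```

Call:
{"method": "jog_arm", "body": {"steps": [{"dp":[0.04,0.4,0],"turn":[0,0,0.01],"claw":0.5},{"dp":[0.07,0.7,0],"turn":[0,0,0.02],"claw":0.5},{"dp":[0.09,0.87,0],"turn":[0,0.001,0.02],"claw":0.5},{"dp":[0.09,0.87,-0.1],"turn":[0,0.001,0.02],"claw":0.5},{"dp":[0.09,0.87,-0.3],"turn":[0,0.001,0.02],"claw":0.5},{"dp":[0.09,0.87,-0.4],"turn":[0,0.001,0.02],"claw":0.5},{"dp":[0.09,0.87,-0.4],"turn":[0,0.001,0.02],"claw":0.5}]}}

```text
t: 16.8
ee_pos: [442.1, -133.3, 72.5]
orientation: [-1.569, 0.008, -0.002]
ft_force: [-0.7, 0.2, -3.0]
width: 63.2
```

```bash
python3 go.py 443.9 -131.3 49 0;python3 - <<'E'
from h import *
d=grab('side','j1')
im=cv2.imread('pics/j1.png')[170:350,220:400]; cv2.imwrite('pics/j1c.png',cv2.resize(im,None,fx=3.3,fy=3.3))
E
```

```text
t 16.80 pos [ 442.1 -133.3   72.5] jaw -0.4 dyaw 0.4 q [-0.32  0.44  2.07  0.    0.63 -0.31] w 63.2 F [-0.7  0.2 -3. ]
dp [ 0.022  0.025 -0.294] turn [-0.0004 -0.0012  0.002 ]
```

View pics/j1c.png

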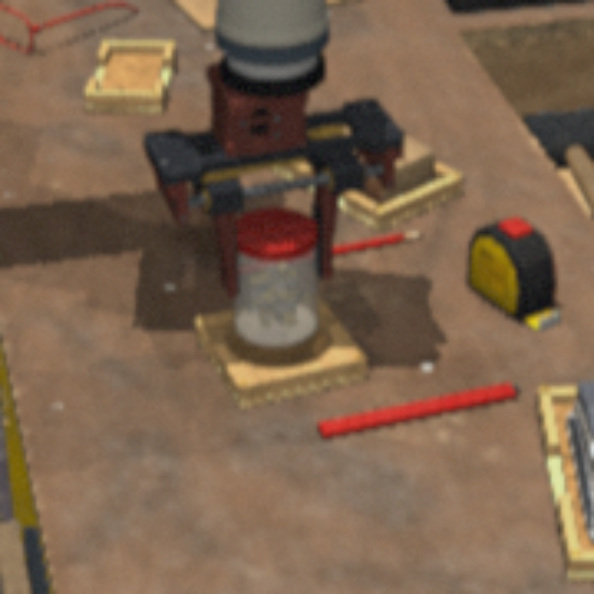

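The jar is upright over its tray (jar at (275,290) in the crop). Lower.

Call:
{"method": "jog_arm", "body": {"steps": [{"dp":[0.02,0.025,0],"turn":[0,-0.001,0],"claw":0.5},{"dp":[0.02,0.025,-0.1],"turn":[0,-0.001,0],"claw":0.5},{"dp":[0.02,0.025,-0.2],"turn":[0,-0.001,0],"claw":0.5},{"dp":[0.02,0.025,-0.25],"turn":[0,-0.001,0],"claw":0.5},{"dp":[0.02,0.025,-0.27],"turn":[0,-0.001,0],"claw":0.5},{"dp":[0.02,0.025,-0.285],"turn":[0,-0.001,0],"claw":0.5},{"dp":[0.02,0.025,-0.295],"turn":[0,-0.001,0],"claw":0.5},{"dp":[0.02,0.025,-0.295],"turn":[0,-0.001,0],"claw":0.5},{"dp":[0.02,0.025,-0.295],"turn":[0,-0.001,0],"claw":0.5}]}}

```text
t: 17.6
ee_pos: [444.3, -131.6, 49.8]
orientation: [-1.57, 0.005, -0.006]
ft_force: [-0.5, -0.1, -3.9]
width: 63.2
```

Call:
{"method": "jog_arm", "body": {"steps": [{"dp":[0,0,-0.01],"turn":[0,0,0],"claw":0.5},{"dp":[0,0,-0.02],"turn":[0,0,0],"claw":0.5},{"dp":[0,0,-0.02],"turn":[0,0,0],"claw":0.5},{"dp":[0,0,-0.02],"turn":[0,0,0],"claw":0.5}]}}

```text
t: 17.93
ee_pos: [444.6, -131.7, 49.0]
orientation: [-1.57, 0.004, -0.006]
ft_force: [-1.7, -0.0, 6.9]
width: 62.9
```

Call:
{"method": "jog_arm", "body": {"steps": [{"dp":[0,0,0],"turn":[0,0,0],"claw":1},{"dp":[0,0,0],"turn":[0,0,0],"claw":1},{"dp":[0,0,0],"turn":[0,0,0],"claw":1},{"dp":[0,0,0],"turn":[0,0,0],"claw":1},{"dp":[0,0,0],"turn":[0,0,0],"claw":1},{"dp":[0,0,0.2],"turn":[0,0,0],"claw":1},{"dp":[0,0,0.5],"turn":[0,0,0],"claw":1},{"dp":[0,0,0.9],"turn":[0,0,0],"claw":1},{"dp":[0,0,1],"turn":[0,0,0],"claw":1}]}}

```text
t: 18.68
ee_pos: [446.4, -132.2, 132.2]
orientation: [-1.571, 0.001, -0.009]
ft_force: [0.8, 0.1, -0.3]
width: 88.0
```

```bash
python3 go.py 640.9 -111.8 110 13.5
```

```text
t 18.68 pos [ 446.4 -132.2  132.2] jaw -0.4 dyaw 13.9 q [-0.31  0.33  2.04  0.    0.76 -0.31] w 88.0 F [ 0.8  0.1 -0.3]
dp [ 2.431  0.255 -0.277] turn [-0.      0.0018  0.077 ]
```

Call:
{"method": "jog_arm", "body": {"steps": [{"dp":[0.4,0.05,0],"turn":[0,0,0.02],"claw":1},{"dp":[0.85,0.09,0],"turn":[0,0,0.03],"claw":1},{"dp":[0.85,0.09,0],"turn":[0,0.001,0.03],"claw":1}]}}

```text
t: 18.93
ee_pos: [520.9, -125.4, 133.4]
orientation: [-1.572, -0.079, 0.063]
ft_force: [0.2, -0.1, 1.0]
width: 87.5
```

Call:
{"method": "jog_arm", "body": {"steps": [{"dp":[0.4,0.05,0],"turn":[0,0,0.02],"claw":1},{"dp":[0.85,0.09,0],"turn":[0,0,0.03],"claw":1},{"dp":[0.85,0.09,0],"turn":[0,0.001,0.03],"claw":1}]}}

```text
t: 19.18
ee_pos: [594.7, -118.1, 133.7]
orientation: [-1.569, -0.156, 0.137]
ft_force: [-0.2, -0.0, -0.1]
width: 88.1
```

Call:
{"method": "jog_arm", "body": {"steps": [{"dp":[0.4,0.05,0],"turn":[0,0,0.015],"claw":1},{"dp":[0.75,0.08,-0.05],"turn":[0,0,0.017],"claw":1},{"dp":[0.75,0.08,-0.1],"turn":[0,0,0.017],"claw":1},{"dp":[0.75,0.08,-0.1],"turn":[0,0,0.017],"claw":1},{"dp":[0.75,0.08,-0.1],"turn":[0,0,0.017],"claw":1}]}}

```text
t: 19.6
ee_pos: [652.8, -111.6, 124.3]
orientation: [-1.564, -0.196, 0.181]
ft_force: [0.8, 1.3, -0.2]
width: 87.8
```

```bash
python3 go.py 641.2 -111.8 25 13.5
```

```text
t 19.60 pos [ 652.8 -111.6  124.3] jaw 13.7 dyaw -0.2 q [-0.19  0.59  1.61  0.    0.93 -0.43] w 87.8 F [ 0.8  1.3 -0.2]
dp [-0.145 -0.003 -1.241] turn [ 0.0002  0.0031 -0.0013]
```

Call:
{"method": "jog_arm", "body": {"steps": [{"dp":[-0.145,0,0],"turn":[0,0.003,-0.001],"claw":1},{"dp":[-0.145,0,-0.1],"turn":[0,0.003,-0.001],"claw":1},{"dp":[-0.145,0,-0.4],"turn":[0,0.003,-0.001],"claw":1},{"dp":[-0.145,0,-0.4],"turn":[0,0.003,-0.001],"claw":1},{"dp":[-0.145,0,-0.7],"turn":[0,0.003,-0.001],"claw":1},{"dp":[-0.145,0,-0.95],"turn":[0,0.003,-0.001],"claw":1},{"dp":[-0.145,0,-0.95],"turn":[0,0.003,-0.001],"claw":1},{"dp":[-0.145,0,-0.95],"turn":[0,0.003,-0.001],"claw":1}]}}

```text
t: 20.27
ee_pos: [639.9, -111.5, 47.9]
orientation: [-1.563, -0.183, 0.187]
ft_force: [0.6, 0.1, 0.9]
width: 87.8
```

```bash
python3 go.py 641.2 -111.8 25 13.5
```

```text
t 20.27 pos [ 639.9 -111.5   47.9] jaw 13.5 dyaw -0.0 q [-0.19  0.68  1.66 -0.    0.81 -0.43] w 87.8 F [0.6 0.1 0.9]
dp [ 0.016 -0.004 -0.286] turn [ 0.     -0.0008 -0.0002]
```

Call:
{"method": "jog_arm", "body": {"steps": [{"dp":[0.015,0,-0.15],"turn":[0,0,0],"claw":1},{"dp":[0.015,0,-0.3],"turn":[0,0,0],"claw":1},{"dp":[0.015,0,-0.3],"turn":[0,0,0],"claw":1},{"dp":[0.015,0,-0.3],"turn":[0,0,0],"claw":1},{"dp":[0.015,0,-0.3],"turn":[0,0,0],"claw":0.6},{"dp":[0.015,0,-0.3],"turn":[0,0,0],"claw":0.3},{"dp":[0.015,0,-0.3],"turn":[0,0,0],"claw":0.2},{"dp":[0.015,0,-0.3],"turn":[0,0,0],"claw":0.2},{"dp":[0.015,0,-0.3],"turn":[0,0,0],"claw":0.2},{"dp":[0.015,0,-0.3],"turn":[0,0,0],"claw":0.2},{"dp":[0.015,0,-0.3],"turn":[0,0,0],"claw":0.2},{"dp":[0.015,0,-0.3],"turn":[0,0,0],"claw":0.2}]}}

```text
t: 21.27
ee_pos: [641.3, -111.5, 24.0]
orientation: [-1.563, -0.184, 0.187]
ft_force: [1.3, 0.7, 1.2]
width: 38.2
```

Call:
{"method": "jog_arm", "body": {"steps": [{"dp":[0,0,0],"turn":[0,0,0],"claw":0.2},{"dp":[0,0,0],"turn":[0,0,0],"claw":0.2}]}}

```text
t: 21.43
ee_pos: [641.5, -111.5, 24.1]
orientation: [-1.563, -0.184, 0.186]
ft_force: [0.6, -0.1, -0.3]
width: 35.7
```

```bash
python3 go.py 451.8 353.5 110 158
```

```text
t 21.43 pos [ 641.5 -111.5   24.1] jaw 13.5 dyaw -35.5 q [-0.19  0.72  1.66 -0.    0.77 -0.43] w 35.7 F [ 0.6 -0.1 -0.3]
dp [-2.371  5.812  1.074] turn [-1.000e-04 -5.000e-04 -1.973e-01]
```

Call:
{"method": "jog_arm", "body": {"steps": [{"dp":[0,0,0],"turn":[0,0,0],"claw":0.2},{"dp":[0,0,0],"turn":[0,0,0],"claw":0.2},{"dp":[0,0,0.1],"turn":[0,0,0],"claw":0.2},{"dp":[0,0,0.3],"turn":[0,0,0],"claw":0.2},{"dp":[0,0,0.5],"turn":[0,0,0],"claw":0.2},{"dp":[0,0,0.7],"turn":[0,0,0],"claw":0.2},{"dp":[0,0,0.9],"turn":[0,0,0],"claw":0.2},{"dp":[0,0,1],"turn":[0,0,0],"claw":0.2},{"dp":[0,0,1],"turn":[0,0,0],"claw":0.2}]}}

```text
t: 22.18
ee_pos: [642.6, -111.7, 106.2]
orientation: [-1.564, -0.187, 0.184]
ft_force: [-0.1, 0.1, -2.6]
width: 36.2
```

```bash
python3 go.py 457 366.5 110 158;python3 - <<'E'
from h import *
d=grab('side','t1')
im=cv2.imread('pics/t1.png')[150:350,250:450]; cv2.imwrite('pics/t1c.png',cv2.resize(im,None,fx=3,fy=3))
E
```

```text
t 22.18 pos [ 642.6 -111.7  106.2] jaw 13.5 dyaw -35.5 q [-0.19  0.6   1.64 -0.    0.9  -0.43] w 36.2 F [-0.1  0.1 -2.6]
dp [-2.32   5.978  0.047] turn [ 0.0004  0.0004 -0.1974]
```

View pics/t1c.png

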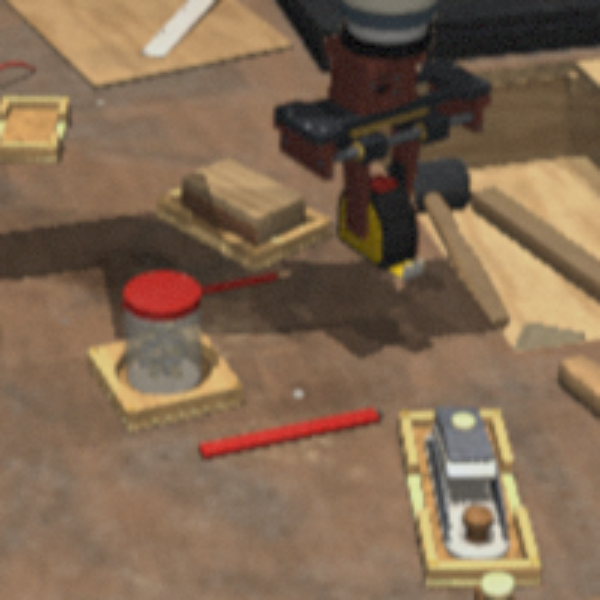

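The tape is held level at about (380,225) in the crop. The jar, plane and sanding block are all seated in their trays. Carry.

Call:
{"method": "jog_arm", "body": {"steps": [{"dp":[-0.13,0.35,0.05],"turn":[0,0,-0.012],"claw":0.2},{"dp":[-0.26,0.7,0.05],"turn":[0,0,-0.024],"claw":0.2},{"dp":[-0.38,1,0.05],"turn":[0,0,-0.033],"claw":0.2}]}}

```text
t: 22.48
ee_pos: [610.0, -30.6, 107.7]
orientation: [-1.568, -0.1, 0.103]
ft_force: [-0.3, 0.7, -2.6]
width: 36.0
```

Call:
{"method": "jog_arm", "body": {"steps": [{"dp":[-0.15,0.4,0],"turn":[0,0,-0.012],"claw":0.2},{"dp":[-0.3,0.8,0],"turn":[0,0,-0.024],"claw":0.2},{"dp":[-0.38,1,0],"turn":[0,0,-0.033],"claw":0.2}]}}

```text
t: 22.73
ee_pos: [576.8, 52.0, 106.1]
orientation: [-1.57, -0.015, 0.024]
ft_force: [0.4, 0.2, -2.9]
width: 36.0
```

Call:
{"method": "jog_arm", "body": {"steps": [{"dp":[-0.15,0.4,0],"turn":[0,0,-0.012],"claw":0.2},{"dp":[-0.3,0.8,0],"turn":[0,0,-0.024],"claw":0.2},{"dp":[-0.38,1,0],"turn":[0,0,-0.033],"claw":0.2}]}}

```text
t: 22.98
ee_pos: [543.7, 134.5, 104.7]
orientation: [-1.569, 0.07, -0.055]
ft_force: [-0.3, -0.2, -2.7]
width: 36.0
```

Call:
{"method": "jog_arm", "body": {"steps": [{"dp":[-0.15,0.4,0],"turn":[0,0,-0.012],"claw":0.2},{"dp":[-0.3,0.8,0],"turn":[0,0,-0.024],"claw":0.2},{"dp":[-0.38,1,0],"turn":[0,0,-0.033],"claw":0.2}]}}

```text
t: 23.23
ee_pos: [511.1, 216.8, 103.5]
orientation: [-1.565, 0.153, -0.135]
ft_force: [-0.6, 0.4, -3.3]
width: 35.9
```

```bash
python3 go.py 457 366.5 100 158
```

```text
t 23.23 pos [511.1 216.8 103.5] jaw -10.5 dyaw -11.5 q [0.38 0.49 1.85 0.01 0.8  0.55] w 35.9 F [-0.6  0.4 -3.3]
dp [-0.676  1.871 -0.044] turn [-0.0009 -0.0036 -0.0638]
```

Call:
{"method": "jog_arm", "body": {"steps": [{"dp":[-0.15,0.4,0],"turn":[0,-0.001,-0.012],"claw":0.2},{"dp":[-0.28,0.75,0],"turn":[0,-0.002,-0.024],"claw":0.2},{"dp":[-0.35,0.95,0],"turn":[-0.001,-0.003,-0.033],"claw":0.2}]}}

```text
t: 23.48
ee_pos: [481.0, 294.7, 102.2]
orientation: [-1.561, 0.229, -0.223]
ft_force: [0.3, 0.2, -3.5]
width: 35.8
```

Call:
{"method": "jog_arm", "body": {"steps": [{"dp":[-0.15,0.4,0],"turn":[0,0,-0.012],"claw":0.2},{"dp":[-0.25,0.7,0],"turn":[0,0,-0.024],"claw":0.2},{"dp":[-0.3,0.85,0],"turn":[0,0,-0.031],"claw":0.2},{"dp":[-0.3,0.85,-0.2],"turn":[0,0,-0.031],"claw":0.2},{"dp":[-0.3,0.85,-0.4],"turn":[0,0,-0.031],"claw":0.2},{"dp":[-0.3,0.85,-0.55],"turn":[0,0,-0.031],"claw":0.2},{"dp":[-0.3,0.85,-0.55],"turn":[0,0,-0.031],"claw":0.2},{"dp":[-0.3,0.85,-0.55],"turn":[0,0,-0.031],"claw":0.2}]}}

```text
t: 24.15
ee_pos: [456.2, 361.9, 56.9]
orientation: [-1.554, 0.307, -0.298]
ft_force: [1.0, -0.1, -2.5]
width: 35.6
```

```bash
python3 go.py 457 366.5 33.2 158;python3 - <<'E'
from h import *
d=grab('side','t2'); e=grab('top','t2t')
im=cv2.imread('pics/t2.png')[100:240,190:330]; im2=cv2.imread('pics/t2t.png')[195:335,85:225]; cv2.imwrite('pics/t2c.png',cv2.resize(np.hstack([im,im2]),None,fx=2.8,fy=2.8))
E
```

```text
t 24.15 pos [456.2 361.9  56.9] jaw -22.1 dyaw 0.1 q [0.65 0.6  1.81 0.   0.74 1.03] w 35.6 F [ 1.  -0.1 -2.5]
dp [ 0.01   0.058 -0.297] turn [ 0.0009 -0.0021  0.0004]
```

View pics/t2c.png

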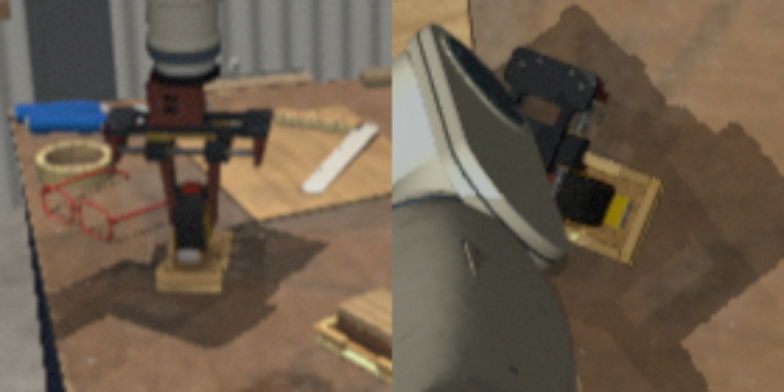

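The tape is level and aligned above its tray, with the hook end inside the rim. I'll shift it the last 5 mm and lower.

Call:
{"method": "jog_arm", "body": {"steps": [{"dp":[0.01,0.055,0],"turn":[0.001,-0.002,0],"claw":0.2},{"dp":[0.01,0.055,0],"turn":[0.001,-0.002,0],"claw":0.2},{"dp":[0.01,0.055,-0.08],"turn":[0.001,-0.002,0],"claw":0.2},{"dp":[0.01,0.055,-0.16],"turn":[0.001,-0.002,0],"claw":0.2},{"dp":[0.01,0.055,-0.22],"turn":[0.001,-0.002,0],"claw":0.2},{"dp":[0.01,0.055,-0.25],"turn":[0.001,-0.002,0],"claw":0.2},{"dp":[0.01,0.055,-0.27],"turn":[0.001,-0.002,0],"claw":0.2},{"dp":[0.01,0.055,-0.28],"turn":[0.001,-0.002,0],"claw":0.2},{"dp":[0.01,0.055,-0.29],"turn":[0.001,-0.002,0],"claw":0.2},{"dp":[0.01,0.055,-0.29],"turn":[0.001,-0.002,0],"claw":0.2}]}}

```text
t: 25.08
ee_pos: [458.2, 367.1, 35.2]
orientation: [-1.547, 0.301, -0.304]
ft_force: [0.8, -0.1, -3.4]
width: 35.6
```

```bash
python3 go.py 457 366.5 33.2 158
```

```text
t 25.08 pos [458.2 367.1  35.2] jaw -22.1 dyaw 0.1 q [0.65 0.63 1.81 0.   0.7  1.04] w 35.6 F [ 0.8 -0.1 -3.4]
dp [-0.015 -0.007 -0.025] turn [-0.0007  0.0007  0.0005]
```

Call:
{"method": "jog_arm", "body": {"steps": [{"dp":[-0.015,-0.005,-0.01],"turn":[-0.001,0.001,0],"claw":0.2},{"dp":[-0.015,-0.005,-0.02],"turn":[-0.001,0.001,0],"claw":0.2},{"dp":[-0.015,-0.005,-0.03],"turn":[-0.001,0.001,0],"claw":0.2},{"dp":[-0.015,-0.005,-0.035],"turn":[-0.001,0.001,0],"claw":0.2},{"dp":[-0.015,-0.005,-0.035],"turn":[-0.001,0.001,0],"claw":0.2}]}}

```text
t: 25.5
ee_pos: [457.0, 366.7, 33.1]
orientation: [-1.55, 0.303, -0.302]
ft_force: [-1.9, -1.1, 4.5]
width: 35.8
```

Call:
{"method": "jog_arm", "body": {"steps": [{"dp":[0,0,0],"turn":[0,0,0],"claw":0.8},{"dp":[0,0,0],"turn":[0,0,0],"claw":0.8},{"dp":[0,0,0],"turn":[0,0,0],"claw":0.8},{"dp":[0,0,0],"turn":[0,0,0],"claw":0.8},{"dp":[0,0,0],"turn":[0,0,0],"claw":0.8},{"dp":[0,0,0.2],"turn":[0,0,0],"claw":0.8},{"dp":[0,0,0.5],"turn":[0,0,0],"claw":0.8},{"dp":[0,0,0.9],"turn":[0,0,0],"claw":1},{"dp":[0,0,1],"turn":[0,0,0],"claw":1}]}}

```text
t: 26.25
ee_pos: [458.8, 368.1, 116.9]
orientation: [-1.546, 0.3, -0.305]
ft_force: [-0.3, 0.7, 0.6]
width: 80.4
```

Call:
{"method": "jog_arm", "body": {"steps": [{"dp":[0,0.2,0.8],"turn":[0,0,0],"claw":1},{"dp":[0,0.2,0.8],"turn":[0,0,0],"claw":1},{"dp":[0,0.2,0.8],"turn":[0,0,0],"claw":1}]}}

```text
t: 26.5
ee_pos: [461.8, 387.4, 186.6]
orientation: [-1.538, 0.294, -0.309]
ft_force: [0.5, 0.2, 1.1]
width: 87.6
```

Call:
{"method": "jog_arm", "body": {"steps": [{"dp":[-0.5,0.9,0.3],"turn":[0,0,0.02],"claw":1},{"dp":[-0.5,0.9,0.3],"turn":[0,0,0.03],"claw":1},{"dp":[-0.5,0.9,0.3],"turn":[0,0,0.03],"claw":1}]}}

```text
t: 26.75
ee_pos: [420.6, 464.1, 212.5]
orientation: [-1.543, 0.217, -0.233]
ft_force: [0.1, 0.6, 1.0]
width: 88.1
```

Call:
{"method": "jog_arm", "body": {"steps": [{"dp":[-0.7,0.7,0.1],"turn":[0,0,0.02],"claw":1},{"dp":[-0.7,0.7,0.1],"turn":[0,0,0.03],"claw":1},{"dp":[-0.7,0.7,0.1],"turn":[0,0,0.03],"claw":1}]}}

```text
t: 27.0
ee_pos: [360.8, 523.9, 220.4]
orientation: [-1.547, 0.14, -0.154]
ft_force: [-0.6, 0.1, 0.7]
width: 87.8
```

Call:
{"method": "jog_arm", "body": {"steps": [{"dp":[-0.9,0.3,0],"turn":[0,0,0.02],"claw":1},{"dp":[-0.9,0.3,0],"turn":[0,0,0.03],"claw":1},{"dp":[-0.9,0.3,0],"turn":[0,0,0.03],"claw":1}]}}

```text
t: 27.25
ee_pos: [283.9, 548.6, 218.9]
orientation: [-1.552, 0.066, -0.073]
ft_force: [-0.7, -0.1, 0.2]
width: 87.9
```

Run:
```python
from seg import *
d=grab('top','f'); W=cloud(d); grab('side','fs')
B=dict(block_tray=(220,162,308,238),plane_tray=(414,155,520,224),tape_tray=(116,235,188,294),jar_tray=(340,225,402,296))
Z=dict(block_tray=(34,55),plane_tray=(30,70),tape_tray=(30,90),jar_tray=(82,110))
for k,b in B.items(): print(k,rect(W,b,*Z[k],k))
print(rect(W,B['jar_tray'],14,27,'tray'))
# plane: all above rim-level inside
```

```text
block_tray {'c': array([599.9, 105. ]), 'size': [64.6, 110.3], 'long': 111.1, 'n': 1356, 'z': array([38. , 44. , 49.4]), 'mean': array([598.9, 104.5])}
plane_tray {'c': array([ 613.8, -347.7]), 'size': [46.2, 119.2], 'long': 71.3, 'n': 825, 'z': array([31.3, 49.7, 60.5]), 'mean': array([ 613.5, -337.1])}
tape_tray {'c': array([456.2, 364.7]), 'size': [37.9, 72.2], 'long': 67.9, 'n': 590, 'z': array([35.6, 69.5, 81.1]), 'mean': array([453.9, 358.1])}
jar_tray {'c': array([ 443.5, -131.3]), 'size': [61.7, 61.7], 'long': 179.2, 'n': 706, 'z': array([ 89.8,  95.1, 100.2]), 'mean': array([ 443.7, -130.8])}
{'c': array([ 444. , -131.2]), 'size': [100.0, 100.5], 'long': 2.7, 'n': 983, 'z': array([15.2, 20.1, 25.2]), 'mean': array([ 442.8, -130.8])}
```

View pics/f.png

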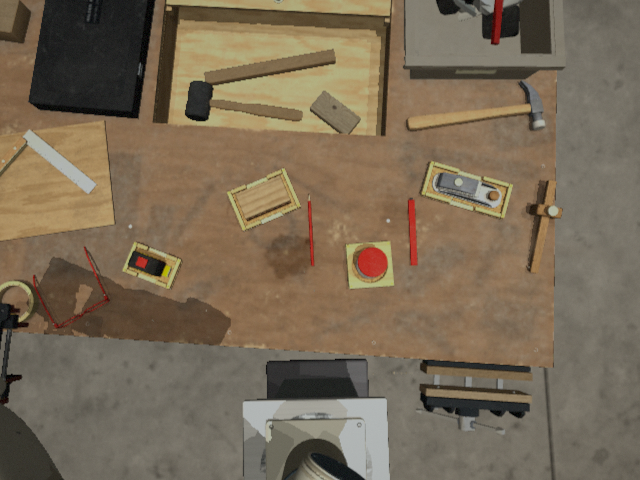

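View pics/fs.png

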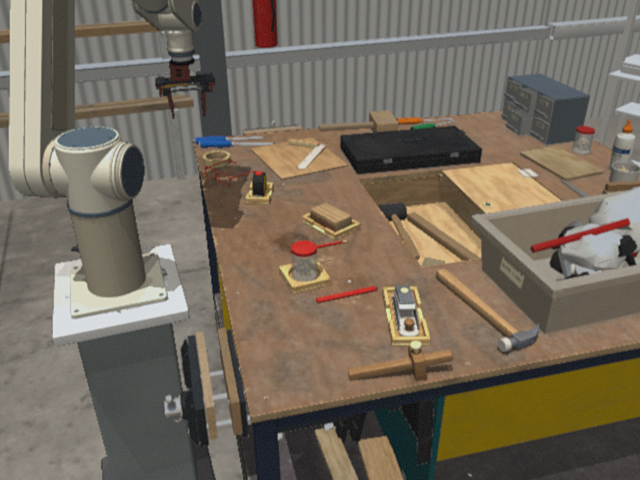

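Everything is seated: the sanding block top is at 44 mm, the jar lid at 95 mm, and the tape case is within 2 mm of where it should be. I'll check the plane's ends by colour, then hand in.

Run:
```python
from seg import *
d=dict(np.load('pics/f.npz')); W=cloud(d)[150:226,412:522]; hsv=cv2.cvtColor(d['img'],cv2.COLOR_RGB2HSV)[150:226,412:522]
m=((hsv[...,1]<60)&(W[...,2]>12)).astype(np.uint8)
n,l,s,_=cv2.connectedComponentsWithStats(m); m=l==1+np.argmax(s[1:,4])
r=cv2.minAreaRect(W[m][:,:2].astype(np.float32)); print(r, m.sum())
top=W[m]; print(np.percentile(top[:,2],98))
```

```text
((609.6552734375, -358.3518981933594), (159.6913604736328, 47.26847839355469), 72.09329223632812) 1335
60.023579153937796
```

```bash
python3 -c "
from workcell import ctrl
print(ctrl.get_obs()['t']); print(ctrl.close_job())"
```

```text
27.35
the job is handed in; nothing more can be done
None
```

All four items are in their trays and the job was handed in at 27.4 s; no verdict is reported. Each was lowered until the wrist force showed contact, then released.

| Item | Offset from tray centre | Angle to tray | Height check |
|---|---|---|---|
| Block plane | about 1 mm | 0.4° | knob about 60 mm above the bench (58 expected) |
| Sanding block | under 1 mm | 0.8° | top at 44 mm, as expected |
| Tape measure | case about 2 mm from its intended spot | under 0.5° | case top 81 mm (79 expected) |
| Screw jar | under 1 mm | any yaw allowed | lid at 95 mm, as expected |

These come from the top camera after the arm had moved clear. In the last top and side pictures everything looks upright. The side camera's tray and item centres were looser than the top camera's, mostly 2–5 mm off and more where the segmentation spilled over, so I relied on the top view.

No check failed. The reported wrist forces never passed about 9 N, though I only saw them at the end of each move.

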